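# Sound the socket, fit the post

### The arm

A 6-joint arm with a two-finger parallel gripper is mounted at the origin on the work surface. World frame = base frame: x ahead of the robot, y to its left, z up, the work surface at z = 0. Lengths are in m, angles in rad, forces in N, time in s.
With the tool pointing down it reaches from about 0.35 to 1 m from the base axis. Payload 7.1 kg.
Tool frame: the origin (TCP) lies between the finger pads; the fingertips stand 22 mm ahead of it and the grasp point (between the pads) lies 3 mm ahead of it; x points along the fingers, y is the direction in which the jaws open and shut, and the axes are right-handed (so a half turn about x gives the same grasp; the last joint's range is limited). The gripper opens to 85 mm and grips with 20 to 120 N. Pads are 22 mm wide; open, the fingers measure 114 mm over their backs; the gripper's body (76 mm by 85 mm) begins 54 mm behind the grasp point. The pads swing forward as they close: fully open they stand 13 mm farther back than shut.
Start: joints at [-1.335, 0.423, 1.63, -0, 1.089, -0.019], TCP at [0.158, -0.605, 0.253] pointing down, gripper open.
Joint ranges: [-3, 3], [-0.9, 2.11], [0.09, 2.58], [-1.31, 4.45], [0.11, 2.69], [-2.54, 2.54]. Speed limits (rad/s): [2.39, 2.39, 3.01, 3.14, 3.14, 3.14].

### API

Orientations are given as a rotation vector (axis times angle).
In Python, from rig import manip gives the robot as it stands. The module is installed in compiled form; this text tells all that it offers. Calls block until the motion is done:
- manip.move_to(position, orientation): joint-space move of the TCP to a pose.
- manip.servo_line(position, orientation=None, rate=0.15): straight line of the TCP; orientation=None keeps the orientation; rate is the mean speed in m/s.
- manip.set_joints(angles): joint-space move.
- manip.command_gripper(opening, f_grip=None): finger opening in m; f_grip is the grip in N (None keeps the last); returns when the fingers have stopped.
- manip.hold(seconds).
- manip.solve_ik(position, orientation): joint angles nearest the present ones, or None.
- manip.camera(name): name is "side" or "top" or "wrist"; returns a dict with "image" (384x512x3 uint8, red, green, blue), "fx", "fy", "cx", "cy" (pixels), "k1" (the pictures are not rectified: a ray, as slopes to the right and down, at radius r is drawn at 1 + k1 r^2 times it, then the intrinsics apply), "cam_to_world" (4x4, takes a point from camera to world coordinates); the wrist camera has in their place "mount" (4x4, takes a point from camera to tool coordinates, whose origin is the TCP and whose axes are the tool frame's). Camera axes: x right, y down, z forward; pixel columns grow to the right and rows downward; lengths in m; the calibration is good to about 2 mm. A picture is of the moment at which its call begins: read the wrist's pose just before it. There is no depth.
A pose or a line that the arm cannot do raises manip.IKError and nothing moves.
- manip.sign_off(): hands the job in, once; it reports no verdict.
Readings, each from a call of its own:
- manip.get_time(): time.
- manip.get_joint_positions(): joint angles.
- manip.get_joint_vel(): joint speeds.
- manip.get_tau(): joint torques, N m.
- manip.get_position(): TCP position.
- manip.get_ee_rot(): TCP orientation.
- manip.get_contact_force(): force on the tool from outside, world axes, zero at the start.
- manip.get_torque(): the same for the moment, N m.
- manip.get_width(): finger opening in m.
Only numpy, scipy, OpenCV 4.12 (cv2) and the standard library are available. Lean on these libraries where they do the work, as an engineer would, in place of code of your own. Each camera call takes 0.05 s, during which the arm holds its last target.

### The job

Stand the depth rod upright in the pedestal's blind socket, foot on the bottom, to find out how deep the socket is, then stand the rod upright on the bench again, off the pedestal. Of the two steel posts, take the one that stands on the socket's bottom and sticks out 50 mm above the pedestal's top, stand it in the socket and let go. Leave the other post standing where it is.

Things in the scene. Friction and masses are not known exactly. Their poses are not given: they have to be found in the camera images.
- socket (a point): Centre of the mouth of a round blind socket, 41 mm wide and either 30 or 55 mm deep (varies by run), level with the flat top of the pedestal: a grey cast block fixed to the bench, 150 x 100 mm, 75 mm high, low feet along its long sides, a thin plate with two 5 mm bolt heads on its other end. z up, x along the long side; the block's middle lies at x = +30 mm.
- depth_rod: Steel depth rod, loose, standing upright on the bench, 150 mm tall in all: a round foot 26 mm in diameter and 14 mm high, a 12 mm stem, and a dark round grip 22 mm in diameter over the top 40 mm. About 0.2 kg. Origin at the centre of the foot's underside, z up along the rod.
- short_post: Plain round steel post, loose, standing upright on the bench, 30 mm in diameter and 80 mm tall, about 0.4 kg. It sticks out 50 mm from a 30 mm deep socket. Origin at the centre of its underside, z up along the post.
- long_post: Plain round steel post, loose, standing upright on the bench, 30 mm in diameter and 105 mm tall, about 0.5 kg. It sticks out 50 mm from a 55 mm deep socket. Origin at the centre of its underside, z up along the post.
Things that resemble listed ones, but are neither listed nor needed, are in the scene too. Leave any purple look-alike of the long_post alone. Leave any green look-alike of the depth_rod alone.

How it is judged:
By the outcome, as a careful person would: the job done as asked, in the order asked, and still so for the second after the job is handed in, with the robot touching nothing.
It also fails if it takes over 72 s, if anything falls off the work surface, if the arm or the gripper's body presses on something with over 40 N, if the wrist force passes 120 N, or if a joint passes its speed limit or range.

## Working session

There is one attempt and no reset: what is moved stays moved. The work goes in short steps, each a Python script; the robot and the scene stay as the last script left them, time stands still between calls to the robot, and variables do not carry over. Pictures are saved under pics/ and viewed, and the job is handed in when it is done.

```bash
mkdir -p pics; cat > h.py <<'E'
import numpy as np, cv2
from rig import manip
from scipy.spatial.transform import Rotation as R
def snap(name,fn):
    p=np.array(manip.get_position()); r=np.array(manip.get_ee_rot())
    d=manip.camera(name); cv2.imwrite('pics/'+fn+'.png',d['image'][:,:,::-1])
    if 'cam_to_world' in d: T=np.array(d['cam_to_world'])
    else:
        W=np.eye(4); W[:3,3]=p; W[:3,:3]=R.from_rotvec(r).as_matrix() if r.size==3 else r
        T=W@np.array(d['mount'])
    np.savez('pics/'+fn+'.npz',img=d['image'],T=T,K=[d['fx'],d['fy'],d['cx'],d['cy'],d['k1']])
    return load(fn)
def load(fn):
    z=np.load('pics/'+fn+'.npz'); return dict(img=z['img'],T=z['T'],K=z['K'])
def ray(c,uv):
    fx,fy,cx,cy,k1=c['K']; d=np.array([(uv[0]-cx)/fx,(uv[1]-cy)/fy]); s=d.copy()
    for _ in range(30): s=d/(1+k1*(s@s))
    v=c['T'][:3,:3]@np.array([s[0],s[1],1]); return c['T'][:3,3],v/np.linalg.norm(v)
def onz(c,uv,z):
    o,v=ray(c,uv); return o+v*(z-o[2])/v[2]
def proj(c,P):
    fx,fy,cx,cy,k1=c['K']; q=np.linalg.inv(c['T'])@np.append(P,1); s=q[:2]/q[2]; s=s*(1+k1*(s@s))
    return np.array([fx*s[0]+cx,fy*s[1]+cy])
E
python3 - <<'E'
from h import *
np.set_printoptions(precision=4,suppress=True)
for n in ['side','top','wrist']:
    c=snap(n,n+'0'); print(n,c['K'],c['T'])
print(manip.get_time(),manip.get_ee_rot(),manip.get_width())
E
```

```text
side [494.7729 494.7729 256.3847 183.3403  -0.0677] [[-0.8142 -0.4471  0.3705  0.1702]
 [-0.5804  0.6087 -0.541   0.5319]
 [ 0.0163 -0.6555 -0.755   0.8223]
 [ 0.      0.      0.      1.    ]]
top [352.7373 352.7373 259.3624 188.5501   0.0342] [[ 0.0217 -0.9953  0.0945  0.4771]
 [-0.9995 -0.0236 -0.0192 -0.0026]
 [ 0.0213 -0.0941 -0.9953  0.7886]
 [ 0.      0.      0.      1.    ]]
wrist [287.8978 287.8978 255.7898 196.1831  -0.0167] [[ 0.2522 -0.9141 -0.3174  0.2389]
 [-0.9677 -0.2391 -0.0803 -0.5831]
 [-0.0025  0.3274 -0.9449  0.3748]
 [ 0.      0.      0.      1.    ]]
0.15 [ 2.0861  0.2684 -2.0863] 0.08533353857254854
```

View pics/side0.png

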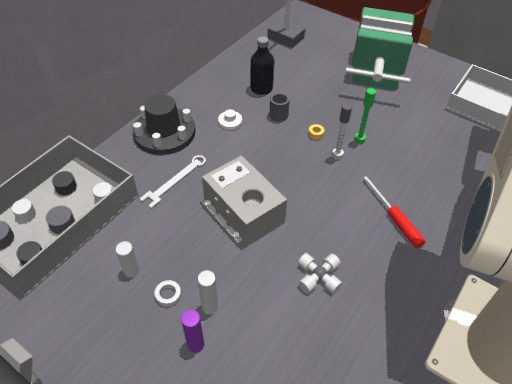

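View pics/top0.png

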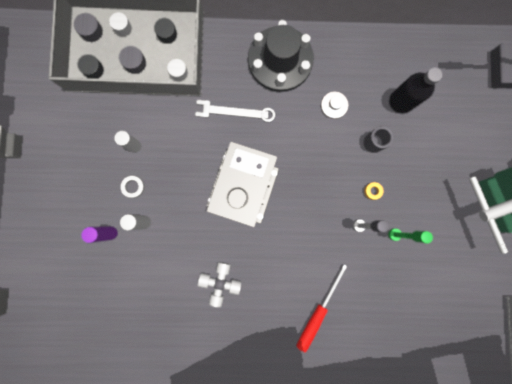

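View pics/wrist0.png

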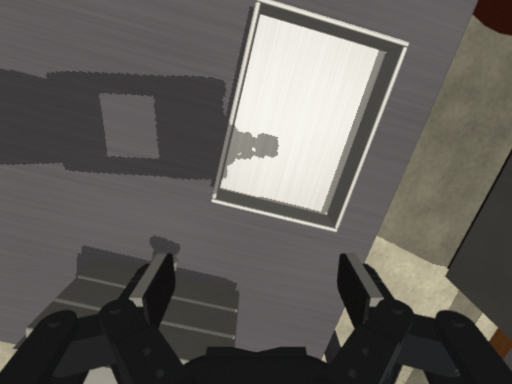

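```bash
python3 - <<'E'
from h import *
s=cv2.imread('pics/side0.png'); t=cv2.imread('pics/top0.png')
a=cv2.resize(s[80:180,300:400],(400,400),interpolation=cv2.INTER_CUBIC)
b=cv2.resize(s[230:360,95:225],(400,400),interpolation=cv2.INTER_CUBIC)
cv2.imwrite('pics/cs.png',np.hstack([a,b]))
a=cv2.resize(t[190:260,340:440],(500,350),interpolation=cv2.INTER_CUBIC)
b=cv2.resize(t[120:260,70:160],(225,350),interpolation=cv2.INTER_CUBIC)
cv2.imwrite('pics/ct.png',np.hstack([a,b]))
a=cv2.resize(t[135:235,195:285],(360,400),interpolation=cv2.INTER_CUBIC)
b=cv2.resize(s[150:250,190:300],(440,400),interpolation=cv2.INTER_CUBIC)
cv2.imwrite('pics/cp.png',np.hstack([a,b]))
E
```

```text
(no output)
```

View pics/cs.png

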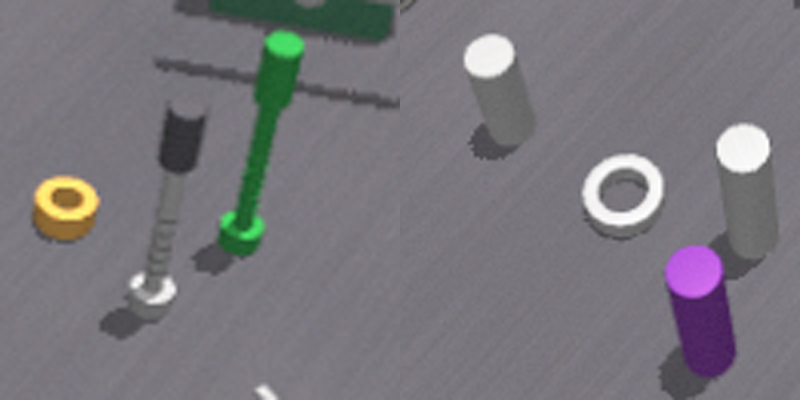

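View pics/ct.png

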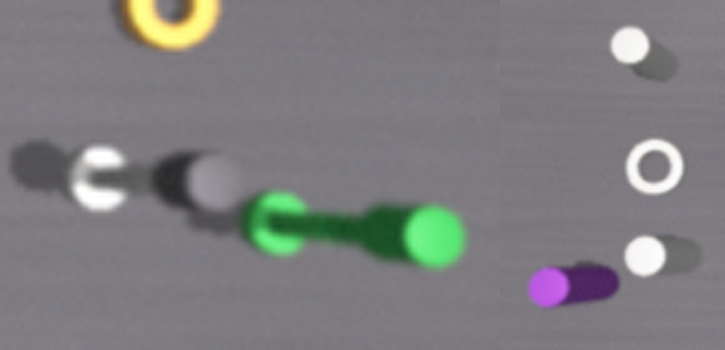

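View pics/cp.png

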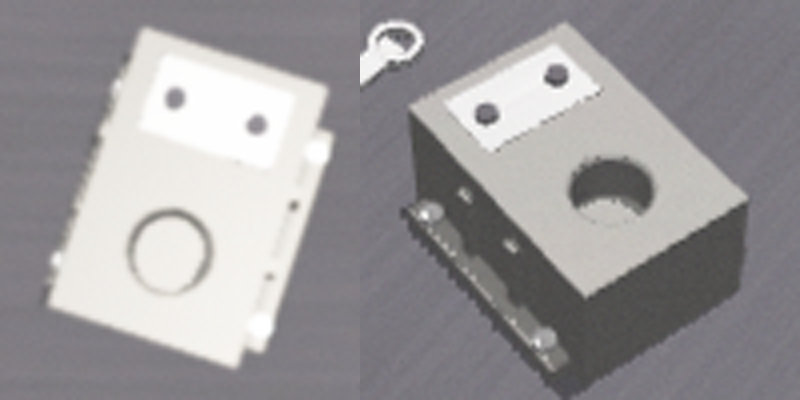

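```bash
python3 - <<'E'
from h import *
np.set_printoptions(precision=4,suppress=True)
S=load('side0');T=load('top0')
def blob(c,box,lo):
    x0,y0,x1,y1=box; g=c['img'][y0:y1,x0:x1].astype(int).max(2); m=(g>lo).astype(np.uint8)
    n,l,st,ce=cv2.connectedComponentsWithStats(m); i=1+np.argmax(st[1:,4]); return ce[i]+[x0,y0],st[i]
for nm,c,box,lo,z in [('short',S,(115,235,145,285),190,.08),('short',T,(112,128,145,156),190,.08),
  ('long',S,(195,265,225,320),190,.105),('long',T,(117,212,155,234),190,.105),
  ('purp',S,(180,305,206,355),150,.105),('purp',T,(80,225,118,244),150,.105),
  ('foot',S,(330,145,348,165),130,.012),('foot',T,(352,217,372,236),170,.014)]:
    p,st=blob(c,box,lo); print(nm,p,st,onz(c,p,z))
# rod grip
g=T['img'][215:240,365:392].astype(int).max(2); print(g[6:20:1])
print('griptop',onz(T,((213+.5)/5-.5+340,(181+.5)/5-.5+190),.15))
print('sock',onz(T,(237.1,197.6),.075),onz(S,(252.6,197.4),.075))
# ped top by threshold
for c,box in((T,(195,135,285,235)),(S,(190,150,300,250))):
    x0,y0,x1,y1=box; im=c['img'][y0:y1,x0:x1]; g=im.max(2); 
    m=((g>145)).astype(np.uint8); m=cv2.morphologyEx(m,cv2.MORPH_CLOSE,np.ones((3,3)))
    m=cv2.morphologyEx(m,cv2.MORPH_OPEN,np.ones((5,5)))
    cn=max(cv2.findContours(m,0,2)[0],key=cv2.contourArea); r=cv2.approxPolyDP(cn,5,True)[:,0]+[x0,y0]
    P=np.array([onz(c,q,.075) for q in r]); print(r.tolist(),P,P.mean(0))
for n,c,uv in (('bolts',T,[(174,98),(256,125)]),('bolts',S,[(486-360,113),(556-360,75)])):
    o=(195,135) if c is T else (190,150)
    for q in uv: print(n,onz(c,((q[0]+.5)/4-.5+o[0],(q[1]+.5)/4-.5+o[1]),.08))
E
```

```text
short [123.4386 247.6959] [  1   6  16  14 171] [0.6375 0.2646 0.08  ]
short [121.479  137.5808] [  3   3  14  14 167] [0.641  0.2641 0.08  ]
long [206.0379 277.7062] [  3   5  17  16 211] [0.4695 0.2349 0.105 ]
long [127.4821 221.9641] [  3   3  16  15 195] [0.4721 0.2341 0.105 ]
purp [189.9336 317.7422] [  1   5  19  17 256] [0.4447 0.3051 0.105 ]
purp [ 88.7156 234.4633] [  1   2  17  16 218] [0.4473 0.3045 0.105 ]
foot [338.1311 151.459 ] [ 2  1 13 10 61] [ 0.4722 -0.24    0.012 ]
foot [359.1358 225.2593] [ 3  2 10 13 81] [ 0.475  -0.2379  0.014 ]
[[136 129 125 125 124 122 112 101  86  76  67  63  61  76  94 118 129 133
  134 133 130 127 127 126 127 127 129]
 [137 118 114 118 117 111  95  75  60  57  52  51  62  92 122 141 144 144
  142 139 136 133 131 125 125 125 126]
 [110 102 100 102 101  90  73  55  48  47  48  55  81 120 143 150 149 149
  145 143 141 137 133 129 126 127 127]
 [ 93  94  92  93  90  74  56  53  45  48  49  59  95 135 154 155 151 150
  147 145 144 138 137 131 129 129 128]
 [ 87  91  92  93  90  71  56  50  48  51  49  61  99 138 156 158 155 153
  150 147 145 14
[... 948 characters left out ...]
 127 128 128 129 128 129 121 108  92  85  84  84  82
   84  86  86  84  79  83  94 127 148]]
griptop [ 0.4754 -0.2383  0.15  ]
sock [0.5254 0.0283 0.075 ] [0.5218 0.0305 0.075 ]
[[229, 142], [207, 211], [254, 226], [277, 174], [276, 156]] [[ 0.6393  0.048   0.075 ]
 [ 0.497   0.088   0.075 ]
 [ 0.469  -0.0072  0.075 ]
 [ 0.5755 -0.0517  0.075 ]
 [ 0.6127 -0.0491  0.075 ]] [0.5587 0.0056 0.075 ]
[[237, 157], [205, 179], [250, 221], [284, 196]] [[ 0.6121 -0.039   0.075 ]
 [ 0.627   0.0483  0.075 ]
 [ 0.4923  0.0798  0.075 ]
 [ 0.4742 -0.0088  0.075 ]] [0.5514 0.0201 0.075 ]
bolts [0.6034 0.0282 0.08  ]
bolts [ 0.5906 -0.0138  0.08  ]
bolts [0.5999 0.0301 0.08  ]
bolts [ 0.5872 -0.0114  0.08  ]
```

Side view: the depth rod is the grey stem with the dark grip at (342,133). The green look-alike is at (366,116). The plain grey posts are the short one at (127,259) and the long one at (208,293), and the purple look-alike is at (194,332). The crops confirm this by colour and length. The two cameras agree to about 3 mm, so I'll use the mean.

```bash
cat >> h.py <<'E'
def down(th):
    X=np.array([0,0,-1.]);Y=np.array([np.cos(th),np.sin(th),0]);return R.from_matrix(np.c_[X,Y,np.cross(X,Y)]).as_rotvec()
ROD=np.array([.4736,-.239]);SOCK=np.array([.5236,.0294]);SHORT=np.array([.6392,.2644]);LONG=np.array([.4708,.2345])
E
python3 - <<'E'
from h import *
np.set_printoptions(precision=4,suppress=True)
print(R.from_rotvec(manip.get_ee_rot()).as_matrix())
for th in np.deg2rad([-20,160,0,180]):
    for p in (ROD,SOCK,SHORT,LONG): 
        q=manip.solve_ik([*p,.3],down(th)); print(np.rad2deg(th),q if q is None else np.array(q))
E
```

```text
[[-0.0003  0.252  -0.9677]
 [ 0.0012 -0.9677 -0.252 ]
 [-1.     -0.0012 -0.    ]]
-20.0 [-0.4898  0.2296  1.7937 -0.      1.1183 -0.1407]
-20.0 [ 0.0334  0.2201  1.8062 -0.      1.1153  0.3825]
-20.0 [ 0.375   0.4789  1.4282 -0.      1.2345  0.7241]
-20.0 [ 0.4395  0.2225  1.8031 -0.      1.116   0.7886]
160.0 None
160.0 None
160.0 [ 0.375   0.4789  1.4282  0.      1.2345 -2.4175]
160.0 [ 0.4395  0.2225  1.8031  0.      1.116  -2.353 ]
0.0 [-0.4898  0.2296  1.7937 -0.      1.1183 -0.4898]
0.0 [ 0.0334  0.2201  1.8062 -0.      1.1153  0.0334]
0.0 [ 0.375   0.4789  1.4282 -0.      1.2345  0.375 ]
0.0 [ 0.4395  0.2225  1.8031 -0.      1.116   0.4395]
180.0 None
180.0 None
180.0 None
180.0 None
```

```bash
python3 - <<'E'
from h import *
np.set_printoptions(precision=4,suppress=True)
p=manip.get_position()
manip.servo_line([p[0],p[1],.33],rate=.2)
manip.move_to([*ROD,.29],down(0))
print(manip.get_time(),manip.get_position()); c=snap('wrist','w1')
for z in (0.014,.15): print(proj(c,[*ROD,z]))
print(manip.get_contact_force())
E
```

```text
2.45 [ 0.4734 -0.2398  0.29  ]
[256.3198 160.1134]
[256.3727 189.6127]
[-0.4815  0.0543  0.5259]
```

View pics/w1.png

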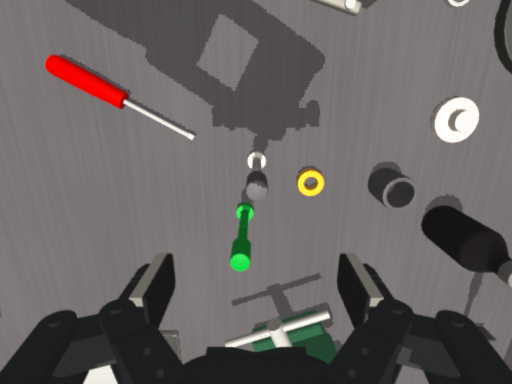

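The wrist view shows the rod's foot at (257,160), where (256,160) was predicted. The position is confirmed, so I'll grasp.

```bash
python3 - <<'E'
from h import *
np.set_printoptions(precision=4,suppress=True)
manip.servo_line([*ROD,.132],down(0),rate=.15)
manip.command_gripper(.018,f_grip=50)
print(manip.get_time(),manip.get_position(),manip.get_width())
manip.servo_line([*ROD,.252],rate=.2)
manip.hold(.2)
print(manip.get_contact_force(),manip.get_width())
manip.move_to([*SOCK,.252],down(0))
c=snap('side','s2'); c=snap('wrist','w2'); t=snap('top','t2')
print(manip.get_time(),manip.get_position())
for z in (.075,): print(proj(c,[*SOCK,z]))
E
python3 - <<'E'
import cv2,numpy as np
s=cv2.imread('pics/s2.png');w=cv2.imread('pics/w2.png')
cv2.imwrite('pics/c2.png',np.hstack([cv2.resize(s[90:250,170:330],(400,400),interpolation=2),cv2.resize(w[70:270,156:356],(400,400),interpolation=2)]))
E
```

```text
4.3083 [ 0.4739 -0.2391  0.1323] 0.02063756067303771
[ 0.9658  0.3525 -1.3867] 0.020655532991930403
6.4667 [0.5237 0.0281 0.252 ]
[256.1807 178.8677]
```

View pics/c2.png

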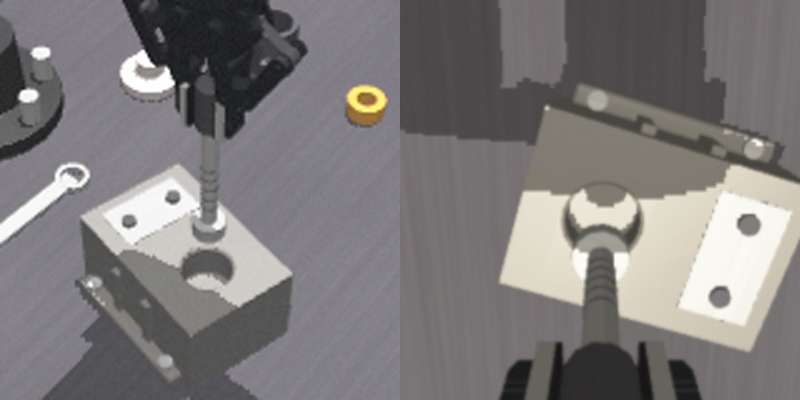

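The rod hangs upright over the socket. In the wrist crop the mouth is at about (257,180), against a prediction of (256,179). Descending with contact sensing.

```bash
python3 - <<'E'
from h import *
np.set_printoptions(precision=4,suppress=True)
g=.1323
manip.servo_line([*SOCK,g+.053],rate=.12); manip.hold(.15)
print(manip.get_time(),manip.get_position()); f0=np.array(manip.get_contact_force()); print(f0)
z=.053
while z>.012:
    z-=.003
    manip.servo_line([*SOCK,g+z],rate=.03)
    f=np.array(manip.get_contact_force())-f0; P=manip.get_position()
    print(round(z,4),round(P[2]-g,4),f,round(manip.get_time(),2))
    if np.linalg.norm(f)>8: break
print(manip.get_position(),manip.get_width())
snap('side','s3'); snap('top','t3')
s=cv2.imread('pics/s3.png')
cv2.imwrite('pics/c3.png',cv2.resize(s[90:250,170:330],(500,500),interpolation=2))
E
```

```text
7.325 [0.5243 0.0294 0.1862]
[ 0.1212 -0.0634 -2.2144]
0.05 0.0501 [-0.1462  0.1103  0.7093] 7.58
0.047 0.0468 [ 0.3685 -0.1867  0.8531] 7.83
0.044 0.045 [-1.6694  0.0399 10.5654] 8.07
[0.5244 0.0294 0.1773] 0.020540977740909593
```

View pics/c3.png

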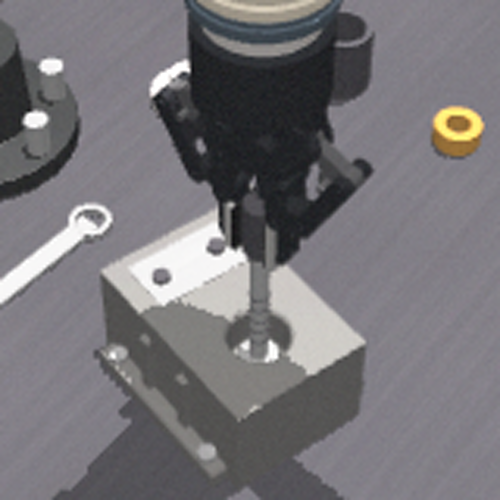

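Contact came with the foot at z = 45 mm, inside the socket (foot visible at the bottom), so the depth is 30 mm and the short post is the one. I'll let the rod stand for a moment, then take it back to its old spot.

```bash
python3 - <<'E'
from h import *
np.set_printoptions(precision=4,suppress=True)
g=.1323
manip.servo_line([*SOCK,g+.045],rate=.03)
manip.command_gripper(.034); manip.hold(.4)
snap('side','s4'); snap('top','t4')
manip.command_gripper(.018,f_grip=50)
print(manip.get_time(),manip.get_position(),manip.get_width())
manip.servo_line([*SOCK,g+.12],rate=.15)
manip.move_to([*ROD,g+.12],down(0))
manip.servo_line([*ROD,g+.006],rate=.15); manip.hold(.1)
f0=np.array(manip.get_contact_force())
for z in (.003,.001,-.001,-.003):
    manip.servo_line([*ROD,g+z],rate=.03)
    f=np.array(manip.get_contact_force())-f0; print(z,manip.get_position()[2]-g,f)
    if f[2]>5: break
snap('side','s5'); print(manip.get_time())
s=cv2.imread('pics/s4.png'); t=cv2.imread('pics/s5.png')
cv2.imwrite('pics/c5.png',np.hstack([cv2.resize(s[90:250,170:330],(400,400),interpolation=2),cv2.resize(t[50:210,260:420],(400,400),interpolation=2)]))
E
```

```text
9.4667 [0.5238 0.0294 0.1775] 0.02066751355390468
0.003 0.0032559072750086016 [ 0.3866 -0.3362 -0.5746]
0.001 0.0009171615130527389 [-0.6232 -0.6213 -0.7927]
-0.001 0.00012410950771382656 [-1.4944  0.9084 10.9199]
12.9833
```

View pics/c5.png

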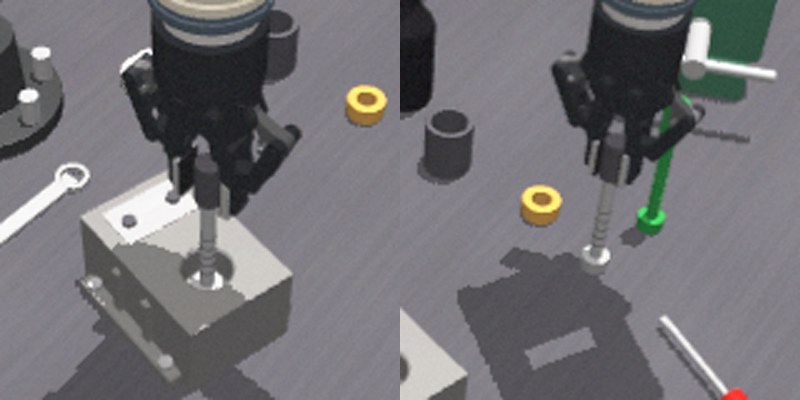

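Left: the rod stands free in the socket. Right: it is back on the bench, foot at about (338,154), and upright. Releasing it and going to the short post.

```bash
python3 - <<'E'
from h import *
np.set_printoptions(precision=4,suppress=True)
P=manip.get_position()
manip.servo_line([*ROD,.1323],rate=.03)
manip.command_gripper(.05); manip.hold(.15)
manip.servo_line([*ROD,.25],rate=.2)
snap('side','s6')
manip.move_to([*SHORT,.25],down(0)); manip.hold(.1)
c=snap('wrist','w6'); print(manip.get_time(),manip.get_position())
print(proj(c,[*SHORT,.08]),proj(c,[*SHORT,0]))
s=cv2.imread('pics/s6.png'); t=cv2.imread('pics/w6.png')
cv2.imwrite('pics/c6.png',np.hstack([cv2.resize(s[70:190,280:400],(384,384),interpolation=2)[:, :280],t]))
E
```

```text
16.6333 [0.6395 0.2632 0.2502]
[255.902 180.475] [255.9623 163.8276]
```

View pics/c6.png

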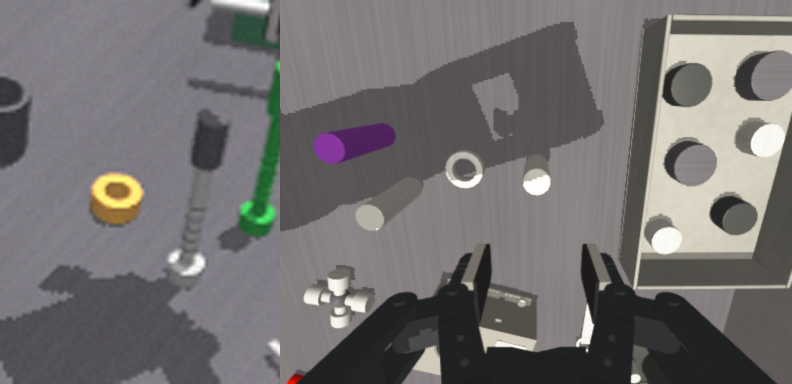

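Left: the released rod stands upright. In the wrist view the short post's top is at (257,182), where (256,180) was predicted. Grasping it.

```bash
python3 - <<'E'
from h import *
np.set_printoptions(precision=4,suppress=True)
manip.servo_line([*SHORT,.066],rate=.15)
manip.command_gripper(.025,f_grip=60)
g=manip.get_position()[2]; print(manip.get_time(),manip.get_position(),manip.get_width())
manip.servo_line([*SHORT,g+.12],rate=.15); manip.hold(.15)
print(manip.get_contact_force(),manip.get_width())
manip.move_to([*SOCK,g+.12],down(0)); manip.hold(.1)
manip.servo_line([*SOCK,g+.085],rate=.15); manip.hold(.1)
c=snap('wrist','w7');s=snap('side','s7'); print(manip.get_time(),manip.get_position(),g)
s=cv2.imread('pics/s7.png'); t=cv2.imread('pics/w7.png')
cv2.imwrite('pics/c7.png',np.hstack([cv2.resize(s[110:240,180:310],(400,400),interpolation=2),cv2.resize(t[70:270,156:356],(400,400),interpolation=2)]))
E
```

```text
18.325 [0.64   0.2647 0.0673] 0.028553066337010834
[ 0.8383 -0.5011 -3.2117] 0.028489802269050426
21.1417 [0.5244 0.0296 0.1532] 0.06728638662758837
```

View pics/c7.png

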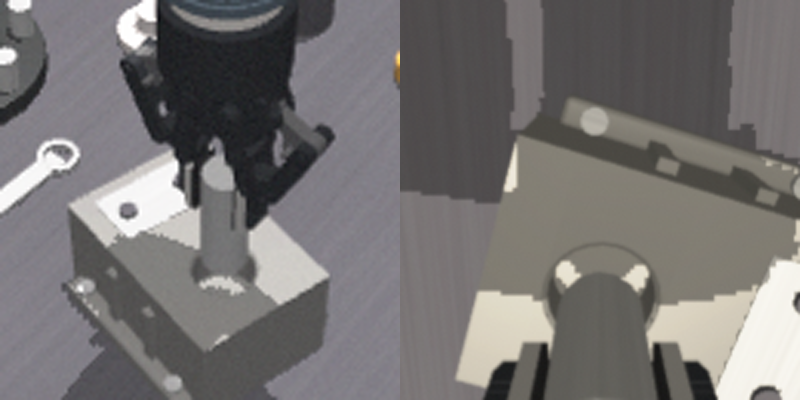

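The post is upright and centred on the mouth in both views. Lowering it.

```bash
python3 - <<'E'
from h import *
np.set_printoptions(precision=4,suppress=True)
g=.0673
f0=np.array(manip.get_contact_force())
for z in (.074,.068,.060,.049,.047,.0455,.044,.0425):
    manip.servo_line([*SOCK,g+z],rate=.04)
    f=np.array(manip.get_contact_force())-f0; print(z,round(manip.get_position()[2]-g,4),f)
    if np.linalg.norm(f)>7: break
print(manip.get_time()); snap('side','s8')
s=cv2.imread('pics/s8.png')
cv2.imwrite('pics/c8.png',cv2.resize(s[110:240,180:310],(400,400),interpolation=2))
E
```

```text
0.074 0.0737 [-1.1867 -0.0851 -1.6428]
0.068 0.0677 [-0.6087  0.4157 -1.1569]
0.06 0.0596 [-1.7464  0.0391 -1.3688]
0.049 0.0486 [-0.3874 -0.0525 -2.5864]
0.047 0.047 [-1.2717 -0.0589 -1.2145]
0.0455 0.0455 [-1.4949  0.8484 -1.2089]
0.044 0.0449 [-3.1695 -0.5422  9.6982]
23.3917
```

View pics/c8.png

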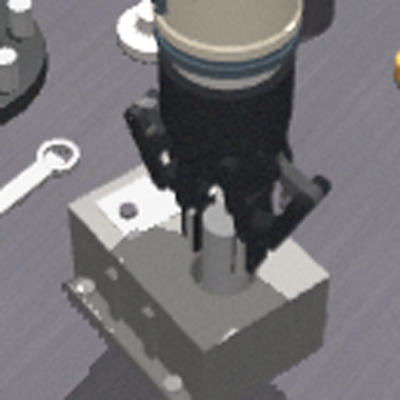

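The post touched bottom at z = 44.9 mm and sits inside the socket. Releasing and backing off.

```bash
python3 - <<'E'
from h import *
np.set_printoptions(precision=4,suppress=True)
g=.0673
manip.servo_line([*SOCK,g+.0452],rate=.03)
manip.command_gripper(.05); manip.hold(.2)
manip.servo_line([*SOCK,.25],rate=.15)
manip.move_to([.38,.02,.33],down(0)); manip.hold(.5)
s=snap('side','s9'); snap('top','t9'); print(manip.get_time(),manip.get_contact_force())
print('pred top',proj(s,[*SOCK,.125]))
E
```

```text
26.6 [-0.2058 -0.1502  0.3596]
pred top [252.4326 179.7333]
```

View pics/s9.png

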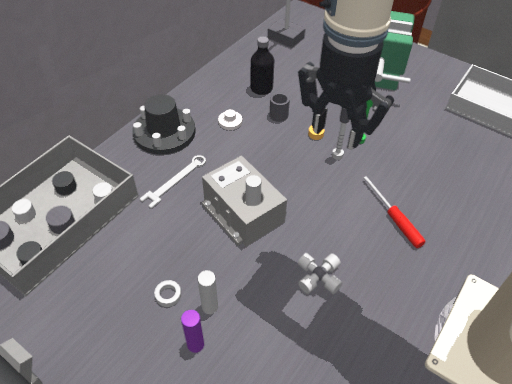

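View pics/t9.png

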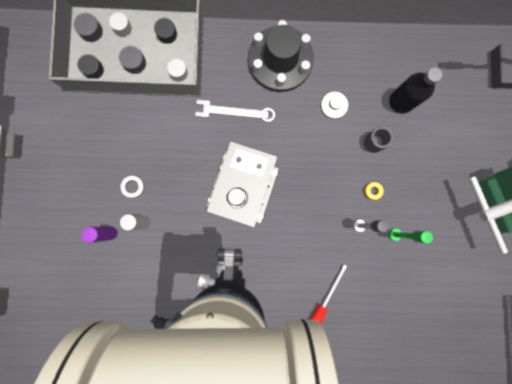

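The side view shows the short post standing in the socket with its top at about (253,180), against a prediction of (252,180). The top view shows the rod standing at (360,226), and the long post (128,222), purple post and green rod where they were.

```bash
python3 -c "
from rig import manip
manip.sign_off(); print(manip.get_time())"
```

```text
the job is handed in; nothing more can be done
the job is handed in; nothing more can be done
```

The short post now stands released in the pedestal's socket. The job was handed in after about 27 s of the 72 s allowed.

- **Depth check:** I lowered the rod into the socket until it touched bottom with its foot at z ≈ 45 mm. That makes the socket 30 mm deep, so the short post was the right one. I let the rod stand there briefly, then stood it upright again at its original place on the bench.
- **Placing the post:** The short post touched bottom at z ≈ 44.9 mm, so it sticks out about 50 mm above the pedestal's top.
- **Last checks:** In the final side and top pictures the post's top is within about 1 pixel of where it should be. The rod is upright on the bench. The long post, purple post and green rod are where they were, and the gripper touches nothing.
- **Disagreements:** No check failed. The side and top cameras differed by about 3 mm on positions; I used their mean, and the wrist camera confirmed it to about 2 mm.

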